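Centre the hand seal on the photo pedestal

ROBOT

A 7-joint arm with a two-finger parallel gripper is mounted at the origin on the work surface. World frame = base frame: x ahead of the robot, y to its left, z up, the work surface at z = 0. Lengths are in mm, angles in rad, forces in N, time in s.
With the tool pointing down it reaches from about 400 to 850 mm from the base axis. Payload 4.5 kg.
Tool frame: the origin (TCP) lies midway between the tips of the shut fingers; the grasp point (between the pads) lies 19 mm behind it (robot.grasp_offset is the distance from the TCP to the grasp point, in mm); x points along the fingers, z is the direction in which the jaws open and shut, and the axes are right-handed (so a half turn about x gives the same grasp; the last joint's range is limited). The gripper opens to 88 mm and grips with 3 to 60 N. Pads are 18 mm wide; open, the fingers measure 123 mm over their backs; the gripper's body (75 mm by 187 mm) begins 45 mm behind the grasp point.
Start: joints at [-1.187, 0.689, -0.195, 1.565, 0.157, 0.902, -0.215], TCP at [214.175, 587.182, 238.743] pointing down, gripper open.
Joint ranges: [-3.01, 3.01], [-0.46, 2.08], [-1.47, 1.51], [0.13, 2.56], [-1, 4.14], [0.04, 2.09], [-2.66, 2.66]. Speed limits (rad/s): [2.57, 2.57, 3.14, 3.14, 3.14, 3.14, 3.14].

INTERFACE

Orientations are given as a unit quaternion [x, y, z, w].
In Python, from rig import monitor, snapshot, get_calibration, robot gives the robot as it stands. The module is installed in compiled form; this text tells all that it offers.
- The arm moves only by the shell command python3 -m crank 'ROWS' [OPENING] [FORCE]. ROWS is text: rows parted by semicolons, each of 4 numbers parted by spaces: the shift along the world's x, y, z as a fraction of full scale, then the turn about the world's z as a fraction of full scale. In form: x y z turn; .... A call has 1 to 20 rows; each row is the pose to reach, as a shift and turn from the pose measured when the call began; what a row does not reach only later rows make up. Full scale, the value 1, is 0.8 m for a shift and 90 degrees for a turn. A row lasts 1/12 s, in which the tool goes at most 41.7 mm and 7.16 degrees, less where a joint would pass 70% of its speed; a pose out of reach is approached as far as the arm can. A call with a number of a shift or a turn outside -1 to 1 is refused whole. A call with a gripper value outside its range is refused whole. OPENING is the opening, from 0 (shut) to 1 (fully open), set as the call begins (- or left out, the last holds). The fingers move at their own pace and stop on an object; FORCE is the grip in N (left out, the last holds). Time passes only in rows, so rows that repeat a pose let the fingers close. It gives the time, the measured TCP pose, the force and the opening at its end, in the units of the state.
- monitor.state(): the state, without advancing time (a new reading comes with each control period).
- snapshot(name): name is "scene" or "top" or "wrist"; returns the picture (420x560x3 uint8, red, green, blue); there is no depth.
- get_calibration(name): a dict with "mtx" (3x3 intrinsics, pixels), "extrinsics" (4x4, takes a point from camera to world coordinates). Camera axes: x right, y down, z forward; pixel columns grow to the right and rows downward; lengths in mm; the calibration is good to about 2 mm. A picture is of the moment at which its call begins: read the wrist's pose just before it. get_calibration takes no time and is no camera call; for the wrist camera it gives the pose at the moment of the call.
- robot.hand_in(): hands the job in, once; it reports no verdict.
The state is a dict: "time": time; "q": joint angles; "dq": joint speeds; "joint_torque": joint torques, N m; "tcp_pos": TCP position; "tool_rot": TCP orientation; "ft_force": force on the tool from outside, world axes, zero at the start; "torque": the same for the moment, N m; "grip_width": opening from 0.0 (shut) to 1.0 (fully open).
Only numpy, scipy, OpenCV 4.12 (cv2) and the standard library are available. Lean on these libraries where they do the work, as an engineer would, in place of code of your own. Each camera call takes 0.05 s, during which the arm holds its last target. There are 200 camera calls.

TASK

The top-heavy hand seal stands off-centre on its small round photo pedestal. With light, low taps of the fingertips, nudge it along until it stands upright in the middle of the pedestal's top, with an even rim showing all round, ready to be photographed. Do not pinch, lift, tip over or push it off, and leave everything else on the desk where it is.

Things in the scene. Friction and masses are not known exactly. Their poses are not given: they have to be found in the camera images.
- pedestal: Round metal pedestal, fixed to the desk, 50 mm high: a flat aluminium top disc 76 mm in diameter and 6 mm thick, on a 24 mm thick column, on a steel base disc 100 mm in diameter and 8 mm high. Origin at the centre of its underside on the desk, z up; the top surface is 50 mm above the origin. It is round, so its yaw means nothing.
- seal: Loose pawn-shaped hand seal, 58 mm tall, 0.1 to 0.2 kg. From below: sole 26 mm in diameter, 2 mm high; round brass foot 42 mm in diameter, 2 to 12 mm up; stem 12 mm thick; wooden ball 24 mm in diameter centred 46 mm up. Origin at the centre of its underside, z up its axis. Pushed slowly at the foot it slides with 0.5 to 2.5 N and stops when the push stops; pushed higher it rocks and topples.
- token0: One of three alike loose brass tokens lying flat on the desk near the pedestal, 32 mm in diameter and 4 mm thick. Origin at the centre of its underside. Leave alone.
- token1: As token0. Leave alone.
- token2: As token0. Leave alone.
- paperweight: Loose green glass dome, 62 mm in diameter, 37 mm high, on the desk near the pedestal. Origin at the centre of its underside. Leave alone.
- ruler: Loose aluminium ruler lying flat, 300 x 28 x 4 mm, long along its x. Origin at the centre of its underside. Leave alone.
- tweezer: Loose bamboo tweezer with rubber tips lying flat, about 150 mm long along its x, 24 mm wide, 11 mm high. Origin near its middle on the underside. Leave alone.
- loupe: Loose upright magnifier, a cylinder 38 mm in diameter and 36 mm high. Origin at the centre of its underside. Leave alone.
- chute: Fixed unit: shallow tin bin 160 x 140 mm, 32 mm high, with its origin under the bin's centre, and a steel chute 70 mm wide that rises from it towards the unit's own -y, to about 150 mm high and 215 mm from the origin. Keep clear.

How it is judged:
By the outcome, as a careful person would: the job done as asked, in the order asked, and still so for the second after the job is handed in, with the robot touching nothing.
It also fails if it takes over 45 s, if anything falls off the work surface, if the arm or the gripper's body presses on something with over 40 N, if the wrist force passes 120 N, or if a joint passes its speed limit or range.

## Working session

There is one attempt and no reset: what is moved stays moved. The work goes in short steps, Python scripts to look and compute and a shell command to move; the robot and the scene stay as the last step left them, time stands still between calls to the robot, and variables do not carry over. Pictures are saved under pics/ and viewed, about 8 in all and at most 12, crops included, and the job is handed in when it is done.

```bash
mkdir -p pics; python3 - <<'E'
from rig import monitor, snapshot, get_calibration
import cv2,numpy as np
s=monitor.state(); print(s)
for n in ("scene","top"):
    im=snapshot(n); cv2.imwrite(f"pics/{n}0.png",im[:,:,::-1]); c=get_calibration(n); print(n,np.round(c["mtx"],1).tolist(),np.round(c["extrinsics"],3).tolist())
E
```

```text
{'time': 0.0, 'q': array([-1.18717744,  0.68995312, -0.19452766,  1.56633213,  0.15732453,
        0.9025347 , -0.21509836]), 'dq': array([ 7.93546999e-04, -9.91957378e-05, -7.77196734e-04,  3.12343392e-04,
        3.33433996e-04, -1.32466617e-03,  1.33871213e-03]), 'joint_torque': array([-2.80061076e-04, -5.27561724e+01, -1.26671389e+00, -1.53424340e+01,
       -5.25536772e-02,  6.27890899e-03,  1.58870298e-04]), 'tcp_pos': array([214.03488805, 586.53262007, 237.93283685]), 'tool_rot': array([-0.40580734,  0.5798562 ,  0.40497959,  0.57885984]), 'ft_force': array([ 0.45757863, -0.54967256,  0.46895009]), 'torque': array([ 0.01461566, -0.05158263,  0.02271992]), 'grip_width': 0.9970000529814603}
scene [[466.8, 0.0, 283.3], [0.0, 466.8, 210.1], [0.0, 0.0, 1.0]] [[-0.189, 0.743, -0.642, 1326.382], [0.982, 0.141, -0.125, 227.232], [-0.002, -0.654, -0.757, 1025.658], [0.0, 0.0, 0.0, 1.0]]
top [[450.6, 0.0, 276.8], [0.0, 450.6, 202.3], [0.0, 0.0, 1.0]] [[-0.021, -0.999, 0.048, 445.754], [-1.0, 0.022, 0.012, 51.465], [-0.013, -0.048, -0.999, 1156.302], [0.0, 0.0, 0.0, 1.0]]
```

View pics/scene0.png

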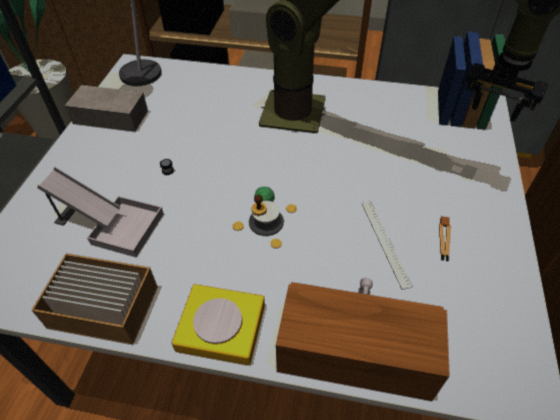

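View pics/top0.png

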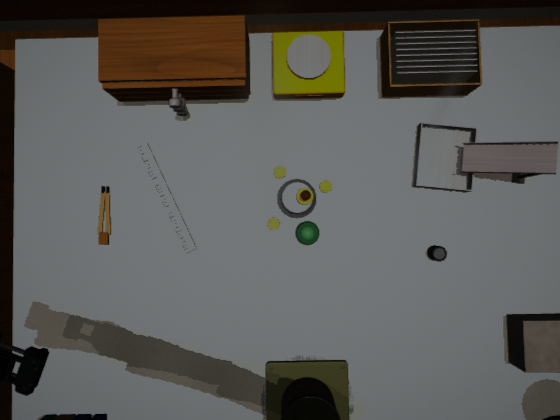

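The scene shows the pedestal at about (266,218) with the seal on its far side; the top view shows the pedestal at about (297,198), seal at (305,196), tokens at (280,172), (326,186) and (273,224), and the paperweight at (307,233).

```bash
cat > h.py <<'E'
from rig import monitor, snapshot, get_calibration
import cv2,numpy as np
def cal(n):
    c=get_calibration(n); return np.array(c["mtx"]),np.array(c["extrinsics"])
def w(K,E,p,z):
    d=E[:3,:3]@np.linalg.solve(K,[*p,1.]); o=E[:3,3]; return o+d*(z-o[2])/d[2]
def px(K,E,P):
    c=E[:3,:3].T@(np.asarray(P,float)-E[:3,3]); u=K@c; return u[:2]/u[2]
E
python3 - <<'E'
from h import *
K,E=cal("top")
for n,p,z in [("ped",(297,198),30),("seal ball",(305.5,195.5),52+46-50+50),("pw",(307,233),20),("t",(280,172),4),("t",(326,186),4),("t",(273,224),4)]: print(n,w(K,E,p,z).round(1))
im=cv2.imread("pics/top0.png")[150:255,240:370]; cv2.imwrite("pics/c.png",cv2.resize(im,None,fx=6,fy=5.7*6/5.7,interpolation=cv2.INTER_CUBIC)[:600])
s=monitor.state(); from scipy.spatial.transform import Rotation as R
print(R.from_quat(s["tool_rot"]).as_matrix().round(3)); K,E=cal("wrist"); print(K.round(1),E.round(3))
E
```

```text
ped [509.4  14.2  30. ]
seal ball [511.   -3.6  98. ]
pw [421.3  -9.2  20. ]
t [578.7  55.4   4. ]
t [540.  -61.6   4. ]
t [445.7  76.2   4. ]
[[-0.    -0.939  0.343]
 [-0.002  0.343  0.939]
 [-1.    -0.    -0.002]]
[[298.9   0.  282.4]
 [  0.  298.9 205.2]
 [  0.    0.    1. ]] [[ 3.43000e-01  8.97000e-01  2.80000e-01  1.40411e+02]
 [ 9.39000e-01 -3.27000e-01 -1.03000e-01  6.13373e+02]
 [-1.00000e-03  2.98000e-01 -9.55000e-01  3.83613e+02]
 [ 0.00000e+00  0.00000e+00  0.00000e+00  1.00000e+00]]
```

View pics/c.png

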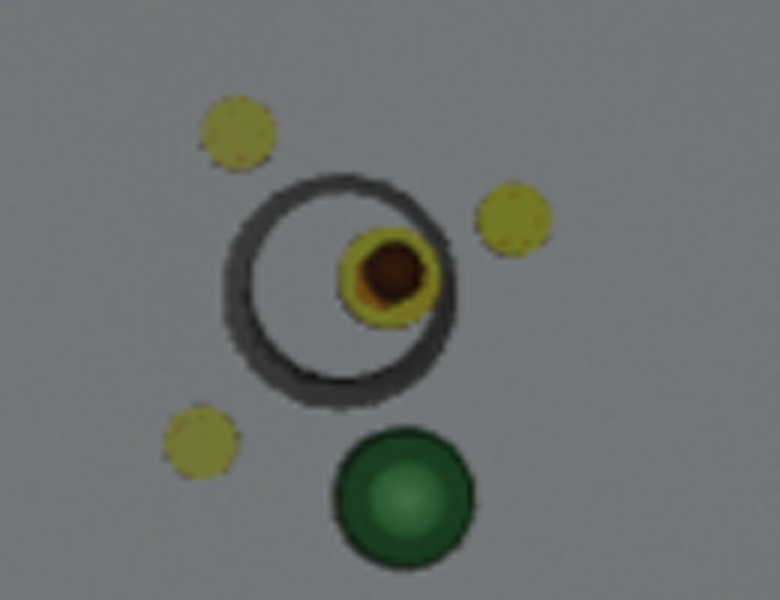

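Crop: the disc is centred near (345,285) in the crop, and the foot near (389,278). Both diameters match the given sizes. The seal is about 17 mm off towards -y, so I'll stage on the -y side with the fingers shut and the wrist camera facing the seal.

```bash
python3 -m crank '0.1 -0.14 0 -0.2; 0.2 -0.28 0 -0.3; 0.295 -0.42 0 -0.4; 0.295 -0.42 0 -0.4; 0.295 -0.42 0 -0.4; 0.295 -0.42 0 -0.4; 0.295 -0.42 0 -0.4; 0.295 -0.42 0 -0.4; 0.295 -0.42 0 -0.4; 0.295 -0.42 0 -0.4; 0.372 -0.827 -0.11 -0.711; 0.372 -0.827 -0.11 -0.711; 0.372 -0.827 -0.11 -0.711; 0.372 -0.827 -0.11 -0.711; 0.372 -0.827 -0.11 -0.711; 0.372 -0.827 -0.11 -0.711; 0.372 -0.827 -0.11 -0.711; 0.372 -0.827 -0.11 -0.711; 0.372 -0.827 -0.11 -0.711; 0.372 -0.827 -0.11 -0.711' 0 10
python3 - <<'E'
from h import *
from scipy.spatial.transform import Rotation as R
K,E=cal("top")
p=w(K,E,(240+345/6,150+285/6),50);f=w(K,E,(240+389/6,150+278/6),62); print("ped",p,"foot",f,f-p)
s=monitor.state(); print(s["tcp_pos"],s["ft_force"],R.from_quat(s["tool_rot"]).as_matrix().round(3))
K,E=cal("wrist"); im=snapshot("wrist"); cv2.imwrite("pics/w1.png",im[:,:,::-1]); np.savez("w1",K=K,E=E)
print("tcp px",px(K,E,s["tcp_pos"]),E[:3,3])
E
```

```text
time: 1.77
tcp_pos: [511.1, -79.5, 149.0]
tool_rot: [-0.035, 0.707, 0.033, 0.705]
ft_force: [0.4, -0.2, -0.2]
grip_width: 0.012
ped [509.45781856  13.62510206  50.        ] foot [511.21181462  -3.84588584  62.        ] [  1.75399606 -17.4709879   12.        ]
[511.08816918 -79.45976719 149.03500147] [ 0.3857962  -0.19222329 -0.154314  ] [[-0.003 -0.097  0.995]
 [-0.002  0.995  0.097]
 [-1.    -0.002 -0.003]]
tcp px [284.7420375  261.51327501] [502.74624083  -2.33760124 294.48339275]
```

View pics/w1.png

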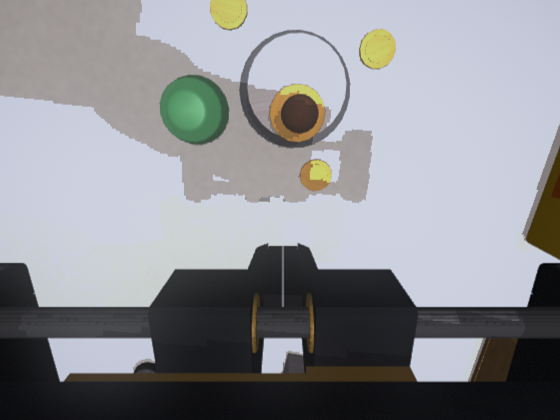

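The wrist view shows the seal foot at about (299,112), inside the pedestal ring centred near (295,85). The shut fingertip ends at about (284,246). I'll overlay the estimated outlines on this image to check them.

```bash
cat >> h.py <<'E'
def overlay(im,K,E,circs,box,s,out):
    x0,y0,x1,y1=box; o=cv2.resize(im[y0:y1,x0:x1,::-1],None,fx=s,fy=s,interpolation=cv2.INTER_CUBIC)
    o=cv2.convertScaleAbs(o,alpha=1.2)
    for (cx,cy,z,r),col in circs:
        t=np.linspace(0,2*np.pi,121)
        pts=np.array([(px(K,E,(cx+r*np.cos(a),cy+r*np.sin(a),z))+.5-[x0,y0])*s-.5 for a in t])
        cv2.polylines(o,[np.round(pts).astype(int)],True,col,1)
    cv2.imwrite(out,o)
E
python3 - <<'E'
from h import *
d=np.load("w1.npz"); im=cv2.imread("pics/w1.png")[:,:,::-1]
p=(509.5,13.6);f=(511.2,-3.8)
overlay(im,d["K"],d["E"],[((*p,50,38),(0,0,255)),((*f,62,21),(255,0,0)),((*f,96,12),(0,255,0))],(230,20,365,155),4.4,"pics/o1.png")
E
```

```text
(no output)
```

View pics/o1.png

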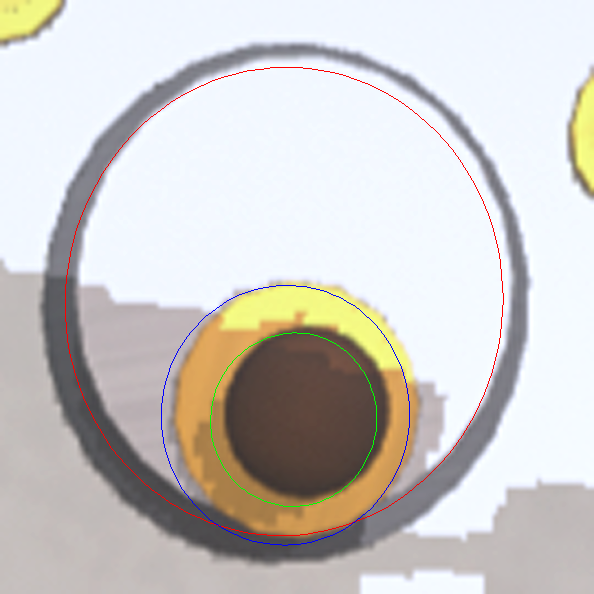

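Both outlines shift by about the same amount, so the relative offset of the seal from the centre is (+1.8, -18.1) mm: disc about (510.9, 15.2), foot about (512.7, -2.9). I'll descend outside the rim, in line with the push.

```bash
python3 -m crank '0.0115 0 -0.04 0; 0.0115 0 -0.08 0; 0.0115 0 -0.11 0; 0.0115 0 -0.118 0; 0.0115 0 -0.118 0; 0.0115 0 -0.118 0; 0.0115 0 -0.118 0; 0.0115 0 -0.118 0'
```

```text
time: 2.48
tcp_pos: [521.4, -75.7, 56.6]
tool_rot: [-0.036, 0.706, 0.036, 0.706]
ft_force: [0.3, -0.8, 0.3]
grip_width: 0.004
```

```bash
python3 -m crank '-0.001 0.01 -0.0025 0; -0.003 0.025 -0.0025 0; -0.004 0.037 -0.0025 0; -0.0045 0.043 -0.0025 0; -0.005 0.045 -0.0025 0; -0.005 0.045 -0.0025 0; -0.005 0.045 -0.0025 0; -0.005 0.045 -0.0025 0'
python3 - <<'E'
from h import *
im=snapshot("wrist"); K,E=cal("wrist"); s=monitor.state(); print(s["tcp_pos"],s["ft_force"])
np.savez("w2",K=K,E=E); t=s["tcp_pos"]; print(px(K,E,t))
cv2.imwrite("pics/w2.png",im[:,:,::-1])
overlay(im,K,E,[((510.9,15.2,50,38),(0,0,255)),((512.7,-2.9,62,21),(255,0,0))],(190,120,390,270),3.9,"pics/o2.png")
E
```

```text
time: 3.15
tcp_pos: [517.5, -40.3, 54.6]
tool_rot: [-0.036, 0.706, 0.035, 0.706]
ft_force: [0.1, 0.2, 0.0]
grip_width: 0.003
[517.43825212 -40.34924749  54.61978271] [ 0.91685921 -0.56716721 -0.17424763]
[284.7316539  261.52899881]
```

View pics/o2.png

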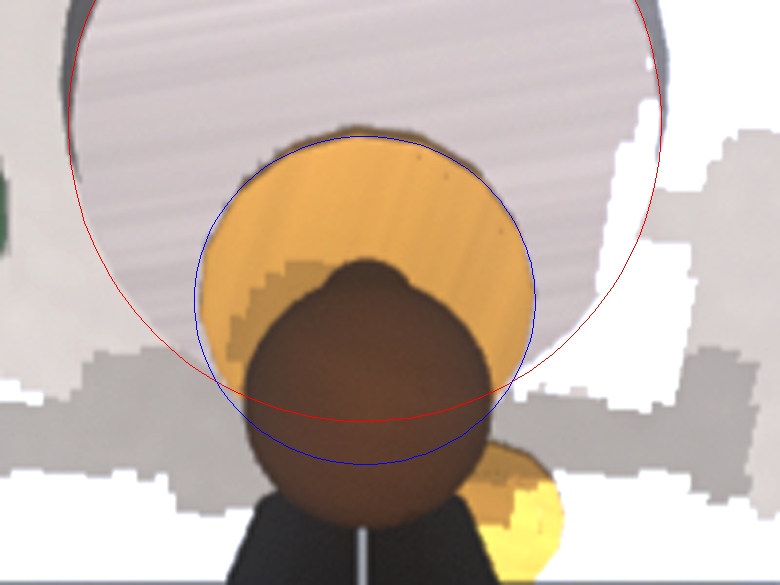

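The overlay agrees to within about 1 mm, and the finger seam (col 362) lines up with the foot centre (367). First tap: a slow push that stops short of the target.

```bash
python3 -m crank '0 0.003 0 0; -0.0005 0.005 0 0; -0.0007 0.007 0 0; -0.0009 0.009 0 0; -0.001 0.0105 0 0; -0.0012 0.012 0 0; -0.0013 0.0135 0 0; -0.0015 0.015 0 0; -0.0016 0.0165 0 0; -0.0018 0.018 0 0; -0.0019 0.0195 0 0; -0.002 0.021 0 0; -0.0022 0.0225 0 0; -0.0024 0.024 0 0; -0.0025 0.0255 0 0; -0.0026 0.0265 0 0; -0.0026 0.0265 0 0; -0.0026 0.0265 0 0; -0.0026 0.0265 0 0'
python3 - <<'E'
from h import *
im=snapshot("wrist"); K,E=cal("wrist"); s=monitor.state(); print(s["tcp_pos"],s["ft_force"])
np.savez("w3",K=K,E=E)
cv2.imwrite("pics/w3.png",im[:,:,::-1])
f=s["tcp_pos"][:2]+30*np.array([-.1,.995]); print("guess foot",f)
overlay(im,K,E,[((510.9,15.2,50,38),(0,0,255)),((*f,62,21),(255,0,0))],(190,120,390,270),3.9,"pics/o3.png")
E
```

```text
time: 4.78
tcp_pos: [515.4, -18.9, 54.6]
tool_rot: [-0.036, 0.706, 0.035, 0.706]
ft_force: [0.3, 1.0, -0.4]
grip_width: 0.004
[515.33914027 -18.97038159  54.63037761] [-0.09938446  1.07583062 -0.53577659]
guess foot [512.33914027  10.87961841]
```

View pics/o3.png

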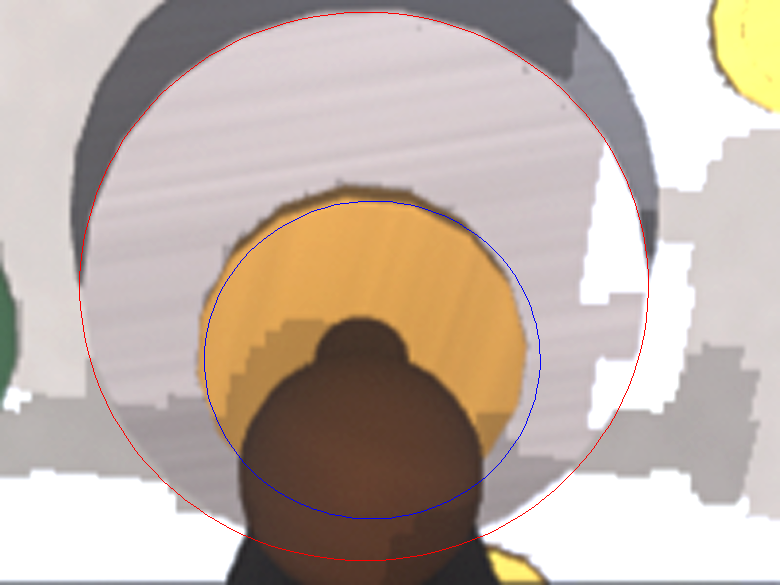

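The disc overlay fits exactly. The foot spans cols 202–525 with its far top edge at row 191, which puts it at about (511.2, 12.5), roughly 2.7 mm short and centred sideways. A small second tap, then I'll back off and look from above.

```bash
python3 -m crank '0 0.0007 0 0; -0.0001 0.0014 0 0; -0.0002 0.0021 0 0; -0.0003 0.0027 0 0; -0.0003 0.0027 0 0; -0.0003 0.0027 0 0; -0.0003 0.0027 0 0'
python3 -m crank '0.001 -0.005 0 0; 0.002 -0.02 0 0; 0.004 -0.04 0 0; 0.005 -0.055 0.02 0; 0.005 -0.06 0.06 0; 0.005 -0.06 0.1 0; 0.005 -0.06 0.1 0; 0.005 -0.06 0.1 0; 0.005 -0.06 0.1 0; 0.005 -0.06 0.1 0'
python3 - <<'E'
from h import *
im=snapshot("wrist"); K,E=cal("wrist"); t=snapshot("top"); s=monitor.state(); print(s["tcp_pos"],s["ft_force"])
np.savez("w4",K=K,E=E)
cv2.imwrite("pics/w4.png",im[:,:,::-1]); cv2.imwrite("pics/top4.png",t[:,:,::-1])
P=(510.9,15.2);u,v=px(K,E,(*P,50)); print(u,v)
x,y=int(u)-60,max(0,int(v)-60)
overlay(im,K,E,[((*P,50,38),(0,0,255)),((*P,62,21),(255,0,0))],(x,y,x+120,y+118),5,"pics/o4.png")
E
```

```text
time: 5.42
tcp_pos: [515.1, -16.8, 54.6]
tool_rot: [-0.036, 0.706, 0.035, 0.706]
ft_force: [0.1, -0.6, 0.5]
grip_width: 0.007
time: 6.25
tcp_pos: [518.3, -64.5, 133.6]
tool_rot: [-0.036, 0.707, 0.036, 0.705]
ft_force: [0.2, -0.5, -0.1]
grip_width: 0.007
[518.28521281 -64.541428   133.45057003] [-0.37741298  0.17465247 -0.75139227]
285.4083897763196 108.24271739757285
```

View pics/o4.png

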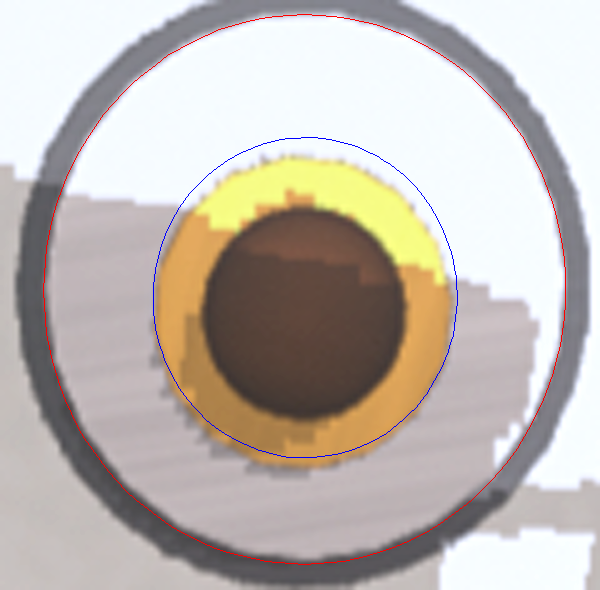

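The view from above shows the foot spanning cols 158–452 (centre 305, as wanted) and rows 157–468 (centre 312 against a target of 298). It is still about 1.9 mm short in +y and centred in x. The contact distance is 30.1 mm, so the final TCP y is about -14.9.

```bash
python3 -m crank '0 0 -0.04 0; 0 0 -0.08 0; 0 0 -0.0985 0; 0 0 -0.0985 0; 0 0 -0.0985 0; 0 0 -0.0985 0; -0.001 0.015 -0.0985 0; -0.002 0.03 -0.0985 0; -0.003 0.042 -0.0985 0; -0.004 0.05 -0.0985 0; -0.004 0.053 -0.0985 0; -0.004 0.053 -0.0985 0; -0.004 0.053 -0.0985 0; -0.004 0.053 -0.0985 0; -0.004 0.053 -0.0985 0'; python3 -c "
from h import *
print(monitor.state()['tcp_pos'])"
```

```text
time: 7.6
tcp_pos: [515.1, -22.9, 54.7]
tool_rot: [-0.036, 0.707, 0.035, 0.705]
ft_force: [-0.6, 0.3, 0.1]
grip_width: 0.008
[515.08980454 -22.85688168  54.65512324]
```

```bash
python3 -m crank '-0.0002 0.002 0 0; -0.0004 0.004 0 0; -0.0006 0.006 0 0; -0.0007 0.007 0 0; -0.0008 0.008 0 0; -0.0009 0.009 0 0; -0.001 0.01 0 0; -0.001 0.01 0 0; -0.001 0.01 0 0; -0.001 0.01 0 0; -0.001 0.01 0 0'
python3 -m crank '0.001 -0.005 0 0; 0.002 -0.02 0 0; 0.004 -0.04 0 0; 0.005 -0.055 0.02 0; 0.005 -0.06 0.06 0; 0.005 -0.06 0.1 0; 0.005 -0.06 0.1 0; 0.005 -0.06 0.1 0; 0.005 -0.06 0.1 0; 0.005 -0.06 0.1 0'
python3 - <<'E'
from h import *
im=snapshot("wrist"); K,E=cal("wrist"); t=snapshot("top"); s=monitor.state(); print(s["tcp_pos"],s["ft_force"])
cv2.imwrite("pics/w5.png",im[:,:,::-1]); cv2.imwrite("pics/top5.png",t[:,:,::-1])
P=(510.9,15.2);u,v=px(K,E,(*P,50))
x,y=int(u)-60,max(0,int(v)-60)
overlay(im,K,E,[((*P,50,38),(0,0,255)),((*P,62,20.3),(255,0,0))],(x,y,x+120,y+118),5,"pics/o5.png")
E
```

```text
time: 8.52
tcp_pos: [514.3, -14.8, 54.7]
tool_rot: [-0.036, 0.707, 0.035, 0.705]
ft_force: [0.1, 0.2, 0.3]
grip_width: 0.008
time: 9.35
tcp_pos: [517.4, -63.0, 133.6]
tool_rot: [-0.036, 0.708, 0.035, 0.704]
ft_force: [0.0, 0.2, 0.0]
grip_width: 0.004
[517.44435414 -62.78421549 133.4858715 ] [-0.30705877  0.15764953 -0.31556405]
```

View pics/o5.png

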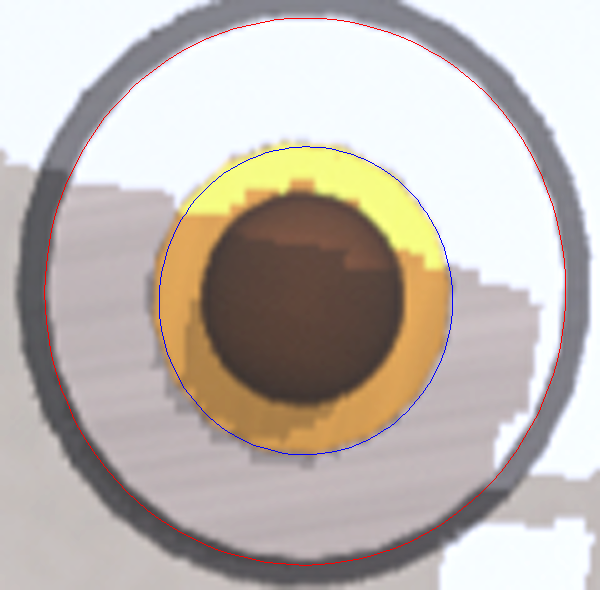

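The outlines now coincide: foot centre is at about (302,300) against a target of (306,301), roughly 0.5 mm off. I'll move the arm clear, then check the whole scene with the top camera.

```bash
python3 -m crank '0 -0.02 0.04 0; 0 -0.05 0.08 0; 0 -0.1 0.12 0; 0 -0.15 0.15 0; 0 -0.2 0.15 0; 0 -0.2 0.15 0; 0 -0.2 0.15 0; 0 -0.2 0.15 0; 0 -0.2 0.15 0; 0 -0.2 0.15 0; 0 -0.2 0.15 0; 0 -0.2 0.15 0'
python3 - <<'E'
from h import *
t=snapshot("top"); K,E=cal("top"); sc=snapshot("scene"); cv2.imwrite("pics/top6.png",t[:,:,::-1]);cv2.imwrite("pics/sc6.png",sc[:,:,::-1])
P=(509.5,13.6)
overlay(t,K,E,[((*P,50,38),(0,0,255)),((*P,62,20.5),(255,0,0))],(255,155,345,245),6,"pics/a.png")
a=cv2.imread("pics/a.png"); 
b=cv2.resize(cv2.imread("pics/sc6.png")[185:255,225:300],(257,240),interpolation=cv2.INTER_CUBIC)
o=np.zeros((540,800,3),np.uint8); o[:540,:540]=a; o[:240,541:798]=b
cv2.imwrite("pics/f.png",o)
# motion of others
t0=cv2.imread("pics/top0.png"); 
for n,(x,y) in dict(t0=(280,172),t1=(326,186),t2=(273,224),pw=(307,233)).items():
    r=[]
    for im in (t0,t[:,:,::-1]):
        c=im[y-16:y+17,x-16:x+17].astype(int); m=((c.max(2)-c.min(2))>60); yy,xx=np.nonzero(m[3:-3,3:-3]); r.append((round(xx.mean(),2),round(yy.mean(),2),m.sum()))
    print(n,r)
E
```

```text
time: 10.45
tcp_pos: [517.6, -221.4, 253.1]
tool_rot: [-0.036, 0.708, 0.036, 0.704]
ft_force: [0.1, -0.4, 0.2]
grip_width: 0.005
t0 [(np.float64(12.51), np.float64(12.56), np.int64(89)), (np.float64(12.51), np.float64(12.74), np.int64(93))]
t1 [(np.float64(12.37), np.float64(13.08), np.int64(127)), (np.float64(12.32), np.float64(13.06), np.int64(104))]
t2 [(np.float64(13.19), np.float64(12.18), np.int64(93)), (np.float64(13.11), np.float64(12.11), np.int64(96))]
pw [(np.float64(nan), np.float64(nan), np.int64(0)), (np.float64(nan), np.float64(nan), np.int64(0))]<stdin>:14: RuntimeWarning: Mean of empty slice.
  ret = ret.dtype.type(ret / rcount)
```

View pics/f.png

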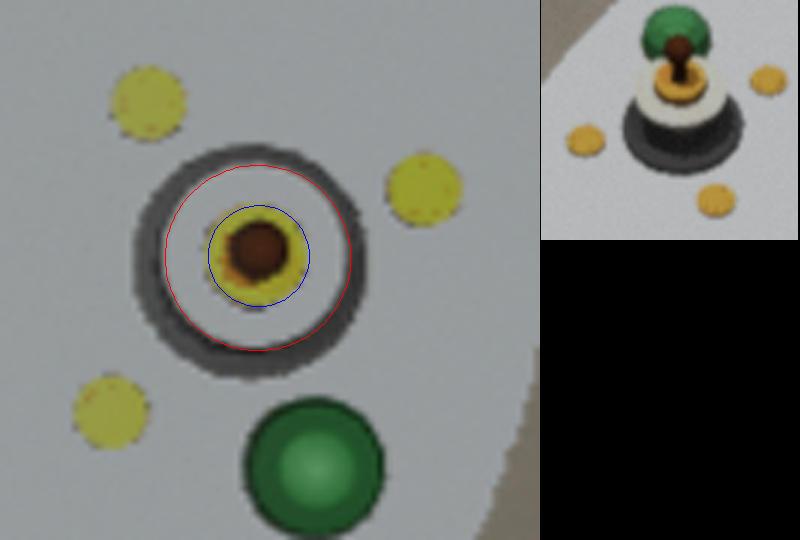

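The top view shows the foot centred at about (257,256) in a disc centred at about (257,258), within about 0.5 mm. The seal is upright, and the tokens and paperweight haven't moved.

```bash
python3 -c "
from rig import robot; print(robot.hand_in())"
```

```text
the job is handed in; nothing more can be done
None
```

The seal now stands upright in the middle of the pedestal top, and I handed the job in at about 10.5 s. It took three slow, low pushes at the brass foot, with the fingers shut and the tips about 4.6 mm above the pedestal top. The pushes moved it about 18 mm. I then backed the arm well clear.

- **Centring:** the wrist view from above put the foot within about 0.5 mm of the disc's centre, and the top camera agreed to about 0.5 mm. The rim looks even all round.
- **Forces:** the wrist force read about 1 N or less at the end of each push.
- **Rest of the desk:** the three tokens stayed within 0.2 px of their starting positions. My colour check couldn't pick out the paperweight, so I compared it by eye, and it was at the same pixel as at the start. I didn't re-measure the ruler, tweezer, loupe or chute; the arm stayed well away from them.
- **Disagreements:** the wrist and top cameras differ by about 2 mm in absolute position, which is within the stated calibration, so I centred by the offset between seal and disc. The second push left the seal about 1.9 mm short, and the third corrected it.

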